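# Snap the screw box lid shut

## Task

Shut the snap-fit lid of the screw box: with the fingertips, press down each of the four sections of its rim until it clicks home, one after another, beginning with the section that has the pull tab and going round clockwise as seen from above. Only press: leave the box standing where it is, lift nothing, and leave the tin, the wooden block and the spanner beside it alone.

Things in the scene. Friction and masses are not known exactly. Their poses are not given: they have to be found in the camera images.
- screw_box: screw box standing on the table: black tub, grey snap-fit lid, 180 x 130 mm over the rim, about 2.5 kg. Origin: centre of its underside, z up, x along the long sides; the pull tab is on its -x side. The lid's rim is slit at the corners into four sections, one per side, 22 mm wide; tops are 69 mm above the box's underside when up, 62 mm when shut. The lid's centre panel is recessed, top at 59 mm.
- rim_1_mid (a point): middle of the flat top of rim section rim_1 (80 x 22 mm), on the short -x side of the box; the only one with a pull tab (44 mm wide tongue, standing 27 mm out from the rim at the middle of its outer edge). The point moves down with the section; its x axis points outward from the box, its y axis runs along the section
- rim_1 (a joint): how far rim_1 is pressed down, in m: 0 sprung up (as all start), 0.007 clicked shut. Pressed straight down it resists with about 10 N at first, gives way at 4.5 mm, then snaps home by itself and stays shut; let go before that, it springs up again
- rim_2_mid (a point): middle of the flat top of rim section rim_2 (144 x 22 mm), on the long +y side of the box, next clockwise (seen from above) after rim_1. The point moves down with the section; its x axis points outward from the box, its y axis runs along the section
- rim_2 (a joint): how far rim_2 is pressed down, in m: 0 sprung up (as all start), 0.007 clicked shut. Pressed straight down it resists with about 10 N at first, gives way at 4.5 mm, then snaps home by itself and stays shut; let go before that, it springs up again
- rim_3_mid (a point): middle of the flat top of rim section rim_3 (80 x 22 mm), on the short +x side of the box, opposite the tab, next clockwise after rim_2. The point moves down with the section; its x axis points outward from the box, its y axis runs along the section
- rim_3 (a joint): how far rim_3 is pressed down, in m: 0 sprung up (as all start), 0.007 clicked shut. Pressed straight down it resists with about 10 N at first, gives way at 4.5 mm, then snaps home by itself and stays shut; let go before that, it springs up again
- rim_4_mid (a point): middle of the flat top of rim section rim_4 (144 x 22 mm), on the long -y side of the box, next clockwise after rim_3. The point moves down with the section; its x axis points outward from the box, its y axis runs along the section
- rim_4 (a joint): how far rim_4 is pressed down, in m: 0 sprung up (as all start), 0.007 clicked shut. Pressed straight down it resists with about 10 N at first, gives way at 4.5 mm, then snaps home by itself and stays shut; let go before that, it springs up again
- tin: round metal tin, 68 mm across, 26 mm high, loose beside the box; origin at the centre of its underside; leave it alone
- block: wooden offcut 42 x 70 x 30 mm, loose beside the box; origin at the centre of its underside; leave it alone
- spanner: pale combination spanner, 32 x 135 x 9 mm, lying beside the box; origin at the centre of its underside; leave it alone
There are look-alikes about, which are no part of the job. What is shaped like the screw_box but yellow is not meant.

How it is judged:
By the outcome, as a careful person would: the job done as asked, in the order asked, and still so for the second after the job is handed in, with the robot touching nothing.
It also fails if it takes over 51 s, if anything falls off the work surface, if the arm or the gripper's body presses on something with over 40 N, if the wrist force passes 120 N, or if a joint passes its speed limit or range.

## Robot

A 7-joint arm with a two-finger parallel gripper is mounted at the origin on a cart in front of the work surface, level with it; the furniture and walls round the work are solid. World frame = base frame: x ahead of the robot, y to its left, z up, the work surface at z = 0. Lengths are in m, angles in rad, forces in N, time in s.
With the tool pointing down it reaches from about 0.4 to 0.9 m from the base axis. Payload 5.6 kg.
Tool frame: the origin (TCP) lies between the finger pads; the fingertips stand 22 mm ahead of it and the grasp point (between the pads) lies 3 mm ahead of it; z points along the fingers, y is the line along which they close (so a half turn about z gives the same grasp; the last joint's range is limited). The gripper opens to 92 mm and grips with 3 to 60 N. Pads are 20 mm wide; open, the fingers measure 128 mm over their backs; the gripper's body (75 mm by 189 mm) begins 69 mm behind the grasp point.
Start: joints at [-1.163, 0.468, -0.012, 1.603, 0.006, 1.071, -0.056], TCP at [0.283, 0.585, 0.237] pointing down, gripper open.
Joint ranges: [-2.53, 2.53], [-0.31, 2.02], [-1.57, 1.55], [0.28, 2.44], [-1.29, 4.43], [0.15, 1.84], [-2.92, 2.92]. Speed limits (rad/s): [2.57, 2.57, 3.14, 3.14, 3.14, 3.14, 3.14].

## Interface

Orientations are given as a 3x3 rotation matrix whose columns are the frame's x, y, z axes.
In Python, from rig import robot gives the robot as it stands. The module is installed in compiled form; this text tells all that it offers.
- The arm moves only by the shell command python3 -m inch 'ROWS' [FORCE]. ROWS is JSON, one flat list of numbers, 7 for each row, row after row: the opening, from -1 (shut) to 1 (fully open), so that 0 is half open, then the shift along the tool's x, y, z in mm, then the turn, a rotation vector about the tool's x, y, z in degrees. A call has 1 to 20 rows; each row shifts and turns the commanded pose from where the row before left it, along the tool's axes as they then stand; what a row does not reach is not made up. A row lasts 1/12 s, in which the tool goes at most 41.7 mm and 7.16 degrees, less where a joint would pass 70% of its speed; a pose out of reach is approached as far as the arm can. A call with a gripper value outside its range is refused whole. The fingers move at their own pace and stop on an object; FORCE is the grip in N (left out, the last holds). Time passes only in rows, so rows that do not move let the fingers close. It gives the time, the measured TCP pose, the force, the opening and the grip force at its end, in the units of the state.
- robot.observe(): the state, without advancing time (a new reading comes with each control period).
- robot.snapshot(name): name is "side" or "top"; returns a dict with "img" (480x640x3 uint8, red, green, blue), "depth" (480x640 float32, m along the optical axis (not along the pixel's ray), 0 where there is no reading), "fx", "fy", "cx", "cy" (pixels), "k1" (the pictures are not rectified: a ray, as slopes to the right and down, at radius r is drawn at 1 + k1 r^2 times it, then the intrinsics apply), "T" (4x4, takes a point from camera to world coordinates). Camera axes: x right, y down, z forward; pixel columns grow to the right and rows downward; lengths in m; the calibration is good to about 2 mm. A picture is of the moment at which its call begins.
- robot.hand_in(): hands the job in; it is judged then, once.
The state is a dict: "clock": time; "joints": joint angles; "dq": joint speeds; "tau": joint torques, N m; "tcp_pos": TCP position; "tool_rot": TCP orientation; "wrist_force": force on the tool from outside, world axes, zero at the start; "ft_torque": the same for the moment, N m; "gripper_width": finger opening in m; "finger_force": force on a finger pad.
Only numpy, scipy, OpenCV 4.12 (cv2) and the standard library are available. Lean on these libraries where they do the work, as an engineer would, in place of code of your own. Each camera call takes 0.05 s, during which the arm holds its last target. There are 200 camera calls.

## Working session

There is one attempt and no reset: what is moved stays moved. The work goes in short steps, Python scripts to look and compute and a shell command to move; the robot and the scene stay as the last step left them, time stands still between calls to the robot, and variables do not carry over. Pictures are saved under pics/ and viewed, at most 10 in all, crops included, and the job is handed in when it is done.

```bash
mkdir -p pics
python3 - <<'E'
from rig import robot
import cv2,numpy as np
for n in("top","side"):
    s=robot.snapshot(n);np.savez(f"{n}.npz",**s)
    cv2.imwrite(f"pics/{n}0.png",s["img"][:,:,::-1])
    print(n,s["fx"],s["cx"],s["cy"],s["k1"],np.round(s["T"],3).tolist())
o=robot.observe();print(o["clock"],o["tcp_pos"],np.round(o["tool_rot"],3).tolist())
E
```

```text
top 490.98110099267166 318.0226173831742 246.26053579851816 -0.12072100688906867 [[0.022, -0.997, 0.078, 0.514], [-1.0, -0.023, -0.014, 0.128], [0.016, -0.078, -0.997, 1.072], [0.0, 0.0, 0.0, 1.0]]
side 439.61654146001274 319.26815847141074 233.8980691355097 -0.06618996566400238 [[-0.992, -0.07, 0.109, 0.481], [-0.129, 0.55, -0.825, 0.843], [-0.002, -0.832, -0.554, 0.545], [0.0, 0.0, 0.0, 1.0]]
0.1 [0.28304419 0.58460368 0.23574527] [[-0.9, 0.436, -0.001], [0.436, 0.9, -0.001], [-0.0, -0.002, -1.0]]
```

View pics/top0.png

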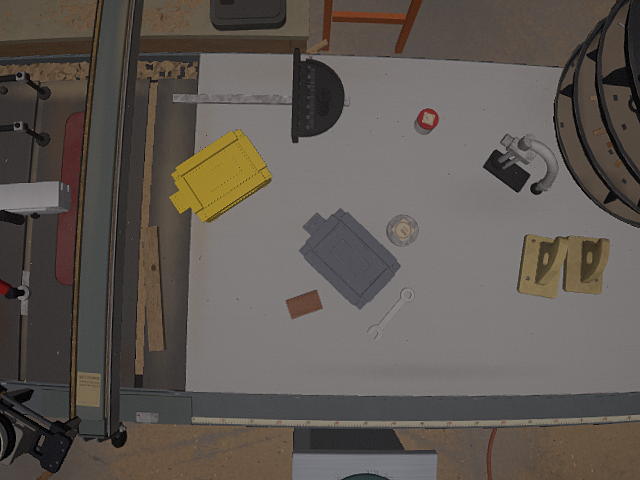

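View pics/side0.png

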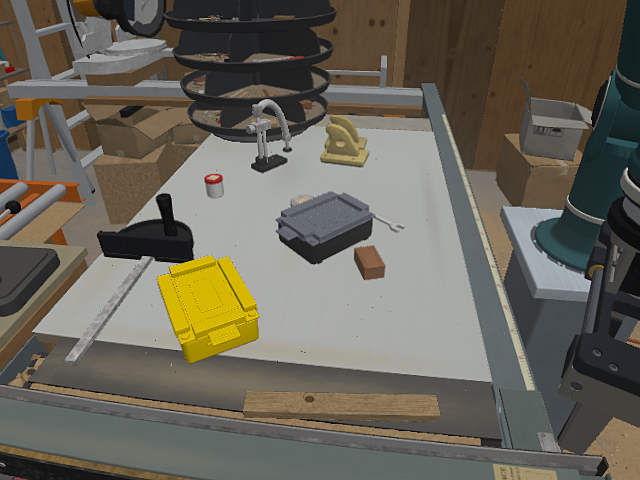

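The top view shows the grey box at about (350,257), with its tab at (315,222). The yellow look-alike is at (220,178), the tin at (402,230), the block at (304,304) and the spanner at (390,313). The side view shows the grey box at (325,225) with its tab facing the left camera edge. Two things have the right shape: the grey and black one at top (350,257) and the yellow one at (220,178). The grey lid on a black tub fits the description, and yellow is ruled out. Next I'll measure the grey box and confirm it in a crop.

```bash
cat > h.py <<'E'
import numpy as np,cv2
def K(s): return np.array([[s["fx"],0,s["cx"]],[0,s["fy"],s["cy"]],[0,0,1.]]),np.array([float(s["k1"]),0,0,0,0])
def cloud(s):
    k,d=K(s);v,u=np.mgrid[0:480,0:640]
    # drawn = ray*(1+k1 r^2): OpenCV's radial model
    r=cv2.undistortPoints(np.stack([u,v],-1).reshape(-1,1,2).astype(float),k,d).reshape(480,640,2)
    z=s["depth"][...,None];P=np.concatenate([r*z,z],-1)
    return P@s["T"][:3,:3].T+s["T"][:3,3]
def plane(s,uv,z):
    k,d=K(s);r=cv2.undistortPoints(np.array(uv,float).reshape(-1,1,2),k,d).reshape(-1,2)
    D=np.c_[r,np.ones(len(r))]@s["T"][:3,:3].T;o=s["T"][:3,3]
    return o+D*((z-o[2])/D[:,2])[:,None]
def project(s,P):
    k,d=K(s);R=s["T"][:3,:3].T;return cv2.projectPoints(np.array(P,float),R,-R@s["T"][:3,3],k,d)[0].reshape(-1,2)
E
python3 - <<'E'
from h import *
s=dict(np.load("top.npz"));W=cloud(s)
roi=np.zeros((480,640),bool);roi[195:320,285:415]=1
hsv=cv2.cvtColor(s["img"],cv2.COLOR_RGB2HSV)
print("table z",np.median(W[330:350,330:360,2]), "rim hsv",hsv[243,312],hsv[257,350],hsv[215,300])
m=roi&(W[...,2]>.05)&(W[...,2]<.09)&(s["depth"]>0)
m=cv2.morphologyEx(m.astype(np.uint8),cv2.MORPH_OPEN,np.ones((3,3)))
print("z pct",np.percentile(W[m>0][:,2],[5,25,50,75,95]))
# body without tab: open larger than tab (44mm ~ 22px)
mb=cv2.morphologyEx(m,cv2.MORPH_OPEN,cv2.getStructuringElement(cv2.MORPH_ELLIPSE,(35,35)))
c=max(cv2.findContours(m,0,1)[0],key=cv2.contourArea)
for q in(m,mb):
    uv=np.argwhere(q)[:,::-1];P=plane(s,uv,.069)[:,:2]
    r=cv2.minAreaRect((P*1000).astype(np.float32));print(r)
P=plane(s,np.argwhere(m&(1-mb))[:,::-1],.069);print("left over",P.mean(0),len(P))
for n,y0,y1,x0,x1 in(("block",285,325,280,330),("tin",205,255,383,425),("spanner",283,345,360,420)):
    w=W[y0:y1,x0:x1].reshape(-1,3);lo,hi=(.004,.02) if n=="spanner" else(.012,.045)
    w=w[(w[:,2]>lo)&(w[:,2]<hi)];print(n,cv2.minAreaRect((w[:,:2]*1000).astype(np.float32)),np.median(w[:,2]))
im=cv2.resize(s["img"][185:345,270:430,::-1],None,fx=3.6,fy=3.6,interpolation=2);cv2.imwrite("pics/crop.png",im)
E
```

```text
table z -7.189483249359085e-05 rim hsv [130  18  86] [120  26  87] [  5  12 129]
z pct [0.05564853 0.0581912  0.06091322 0.06849551 0.07109008]
((578.5806884765625, 57.3515625), (204.5726776123047, 131.01885986328125), 46.929542541503906)
((548.9957885742188, -5.084159851074219), (77.93018341064453, 76.31840515136719), 0.9672057032585144)
left over [0.57819093 0.06624961 0.069     ] 4471
block ((472.1573486328125, 139.96058654785156), (42.21680450439453, 69.85852813720703), 20.40785026550293) 0.030105719496032912
tin ((635.8468017578125, -68.34454345703125), (65.65154266357422, 68.37427520751953), 1.2402480840682983) 0.025040150083677215
spanner ((453.5561218261719, -49.19007873535156), (126.82086944580078, 120.13067626953125), 5.415840148925781) 0.007976242948398493
```

View pics/crop.png

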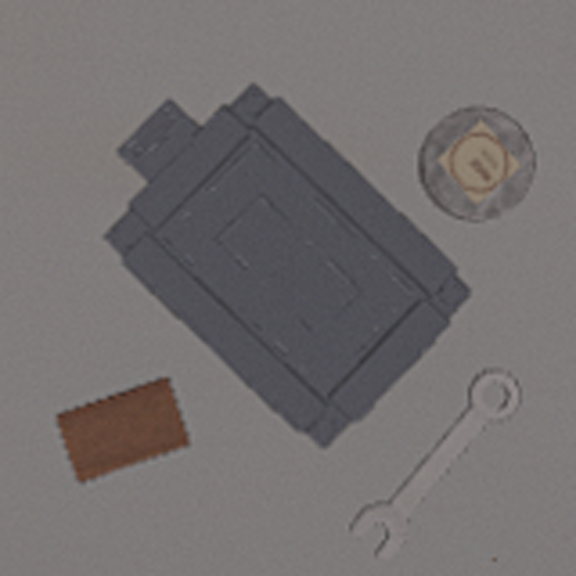

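The crop confirms the target: a grey lid with its tab at crop (160,140), the rim slit at the corners, and the tin, block and spanner clear of it. The measured 204.6 x 131 mm matches 180+27 by 130. Before moving I'll check the rim heights, the path and the shifts.

```bash
cat >> h.py <<'E'
C=np.array([.5694,.0475]);a=np.radians(46.93)
ex=-np.array([np.cos(a),np.sin(a)]);ey=np.array([-ex[1],ex[0]])
MID={1:C-.079*ex,2:C+.054*ey,3:C+.079*ex,4:C-.054*ey}
YAX={1:ey,2:-ex,3:ey,4:-ex}
def plan(o,i,z=None):
    R=o["tool_rot"];d=np.r_[MID[i],0]-o["tcp_pos"];d[2]=0
    y=R[:2,1];t=YAX[i];ang=np.degrees(np.arctan2(y[0]*t[1]-y[1]*t[0],y@t))
    return "shift tool mm",np.round(d@R*1000,1),"turn tool z deg",round(-ang,1),"tip z",o["tcp_pos"][2]-.022
E
python3 - <<'E'
from h import *
from rig import robot
s=dict(np.load("top.npz"));W=cloud(s)
for i in MID:
    u,v=project(s,[np.r_[MID[i],.069]])[0].astype(int);w=W[v-1:v+2,u-1:u+2].reshape(-1,3)
    print(i,MID[i].round(4),(u,v),np.median(w,0).round(3),plan(robot.observe(),i))
for y in np.arange(.2,.66,.05):
    g=(abs(W[...,1]-y)<.025)&(W[...,0]>.15)&(W[...,0]<.75)&(s["depth"]>0);print(round(y,2),W[g][:,2].max().round(3))
E
```

```text
1 [0.6233 0.1052] (np.int64(322), np.int64(231)) [0.625 0.106 0.068] ('shift tool mm', array([-5.152e+02, -2.832e+02,  5.000e-01]), 'turn tool z deg', np.float64(107.2), 'tip z', np.float64(0.21374526694641127))
2 [0.6088 0.0106] (np.int64(368), np.int64(239)) [0.61  0.011 0.068] ('shift tool mm', array([-543.4, -374.7,    0.6]), 'turn tool z deg', np.float64(17.2), 'tip z', np.float64(0.21374526694641127))
3 [ 0.5155 -0.0102] (np.int64(377), np.int64(285)) [ 0.516 -0.008  0.07 ] ('shift tool mm', array([-468.4, -434.1,    0.7]), 'turn tool z deg', np.float64(107.2), 'tip z', np.float64(0.21374526694641127))
4 [0.53   0.0844] (np.int64(331), np.int64(277)) [0.531 0.086 0.07 ] ('shift tool mm', array([-440.2, -342.6,    0.6]), 'turn tool z deg', np.float64(17.2), 'tip z', np.float64(0.21374526694641127))
0.2 0.061
0.25 0.073
0.3 0.075
0.35 0.074
0.4 0.074
0.45 0.063
0.5 0.349
0.55 0.434
0.6 0.364
0.65 0.311
```

Run:
```python
from h import *
s=dict(np.load("top.npz"));W=cloud(s)
for v in range(20,480,30):print(v,[(W[v,u].round(2).tolist()) for u in(50,85,105,125,150)])
print(project(s,[[.283,.585,.214],[.283,.585,.33]]))
```

```text
20 [[1.14, 0.78, -0.0], [1.13, 0.68, 0.01], [1.09, 0.61, 0.06], [1.09, 0.56, 0.06], [1.12, 0.52, 0.01]]
50 [[1.09, 0.81, -0.07], [1.09, 0.72, -0.08], [1.02, 0.6, 0.06], [1.02, 0.56, 0.05], [1.09, 0.55, -0.09]]
80 [[0.99, 0.78, -0.03], [0.98, 0.67, -0.0], [0.95, 0.59, 0.06], [0.96, 0.55, 0.04], [0.97, 0.51, -0.0]]
110 [[0.9, 0.75, -0.0], [0.88, 0.63, 0.06], [0.88, 0.59, 0.06], [0.88, 0.54, 0.05], [0.9, 0.5, 0.0]]
140 [[0.83, 0.74, 0.0], [0.81, 0.62, 0.06], [0.81, 0.58, 0.06], [0.82, 0.54, 0.04], [0.83, 0.5, -0.0]]
170 [[0.76, 0.73, 0.0], [0.75, 0.62, 0.05], [0.75, 0.58, 0.05], [0.75, 0.54, 0.03], [0.76, 0.49, -0.0]]
200 [[0.68, 0.69, 0.06], [0.68, 0.62, 0.05], [0.68, 0.57, 0.06], [0.69, 0.54, 0.02], [0.69, 0.49, 0.0]]
230 [[0.62, 0.72, 0.0], [0.62, 0.61, 0.06], [0.62, 0.56, 0.06], [0.62, 0.54, -0.0], [0.62, 0.48, 0.02]]
260 [[0.55, 0.72, 0.0], [0.55, 0.61, 0.06], [0.55, 0.56, 0.06], [0.56, 0.54, -0.0], [0.56, 0.48, 0.02]]
290 [[0.49, 0.71, -0.0], [0.49, 0.6, 0.06], [0.49, 0.56, 0.06], [0.49, 0.54, -0.0], [0.49, 0.48, 0.01]]
320 [[0.42, 0.71, -0.0], [0.43, 0.6, 0.06], [0.43, 0.56, 0.05], [0.43, 0.53, 0.0], [0.43, 0.47, 0.02]]
350 [[0.35, 0.71, -0.0], [0.36, 0.6, 0.06], [0.37, 0.55, 0.05], [0.36, 0.53, -0.0], [0.36, 0.47, 0.02]]
380 [[0.28, 0.71, -0.0], [0.3, 0.59, 0.06], [0.3, 0.55, 0.05], [0.29, 0.53, -0.0], [0.3, 0.47, -0.0]]
410 [[0.21, 0.72, -0.03], [0.24, 0.59, 0.06], [0.24, 0.56, 0.05], [0.22, 0.54, -0.02], [0.23, 0.48, -0.02]]
440 [[0.27, 0.52, 0.35], [0.17, 0.6, 0.05], [0.16, 0.57, 0.02], [0.12, 0.58, -0.13], [-0.12, 0.75, -0.87]]
470 [[0.22, 0.52, 0.35], [-0.26, 1.02, -0.87], [-0.25, 0.93, -0.86], [-0.24, 0.85, -0.86], [-0.24, 0.75, -0.87]]
[[ 52.17299318 406.45024664]
 [ 15.97962899 423.21687328]]
```

The path is clear: the only high points are the arm itself, and the fence is 60 mm high. I'll travel to above rim_1 with the gripper closing.

```bash
python3 -m inch '[-1,-10,-5,0,0,0,0, -1,-20,-11,0,0,0,0, -1,-27,-15,0,0,0,0, -1,-30,-16.5,0,0,0,0, -1,-30,-16.5,0,0,0,0, -1,-30,-16.5,0,0,0,0, -1,-30,-16.5,0,0,0,0, -1,-30,-16.5,0,0,0,0, -1,-30,-16.5,0,0,0,0, -1,-30,-16.5,0,0,0,0, -1,-30,-16.5,0,0,0,0, -1,-30,-16.5,0,0,0,0, -1,-30,-16.5,0,0,0,0, -1,-30,-16.5,0,0,0,0, -1,-30,-16.5,0,0,0,0, -1,-30,-16.5,0,0,0,0, -1,-30,-16.5,0,0,0,0, -1,-23,-12.5,0,0,0,0, -1,-10,-6,0,0,0,0, -1,-5,-3,0,0,0,0]' 10
python3 -m inch '[-1,0,0,0,0,0,6.7, -1,0,0,0,0,0,6.7, -1,0,0,0,0,0,6.7, -1,0,0,0,0,0,6.7, -1,0,0,0,0,0,6.7, -1,0,0,0,0,0,6.7, -1,0,0,0,0,0,6.7, -1,0,0,0,0,0,6.7, -1,0,0,0,0,0,6.7, -1,0,0,0,0,0,6.7, -1,0,0,0,0,0,6.7, -1,0,0,0,0,0,6.7, -1,0,0,0,0,0,6.7, -1,0,0,0,0,0,6.7, -1,0,0,0,0,0,6.7, -1,0,0,0,0,0,6.7, -1,0,0,0,0,0,0, -1,0,0,0,0,0,0]'
python3 -c "
from h import *
from rig import robot
o=robot.observe();print(o['clock'],o['tcp_pos'],o['tool_rot'].round(3).tolist(),o['joints'].round(2),o['wrist_force'],plan(o,1))"
```

```text
clock: 1.77
tcp_pos: [0.6237, 0.1025, 0.2363]
tool_rot: [[-0.898, 0.439, -0.0], [0.439, 0.898, -0.001], [-0.0, -0.001, -1.0]]
wrist_force: [-0.5, -0.9, -0.7]
gripper_width: 0.0005
finger_force: 0.0
clock: 3.27
tcp_pos: [0.6224, 0.1072, 0.2363]
tool_rot: [[0.678, 0.735, -0.001], [0.735, -0.678, 0.001], [-0.0, -0.001, -1.0]]
wrist_force: [-0.6, -0.0, 0.3]
gripper_width: 0.0003
finger_force: 0.0
3.2667 [0.62237612 0.10721115 0.23631039] [[0.678, 0.735, -0.001], [0.735, -0.678, 0.001], [-0.0, -0.001, -1.0]] [-0.65  0.48  0.59  1.68 -0.3   1.07 -0.72] [-0.55868456 -0.01568494  0.27941307] ('shift tool mm', array([-0.8,  2.1, -0. ]), 'turn tool z deg', np.float64(0.4), 'tip z', np.float64(0.21431038805416044))
```

Above rim_1, aligned. I'll descend to about 25 mm over it and take one close look.

```bash
python3 -m inch '[-1,-1,2,15,0,0,0, -1,0,0,25,0,0,0, -1,0,0,25,0,0,0, -1,0,0,20,0,0,0, -1,0,0,15,0,0,0, -1,0,0,10,0,0,0, -1,0,0,8,0,0,0, -1,0,0,0,0,0,0, -1,0,0,0,0,0,0]'
python3 - <<'E'
from h import *
from rig import robot
o=robot.observe();print(plan(o,1),o["wrist_force"])
A=robot.snapshot("side");B=robot.snapshot("top")
out=[]
for s in(A,B):
    im=s["img"][:,:,::-1].copy();u,v=project(s,[np.r_[C,.069]])[0].astype(int)
    out.append(cv2.resize(im[v-90:v+70,u-65:u+65],None,fx=3,fy=3,interpolation=2))
cv2.imwrite("pics/c1.png",np.hstack(out))
E
```

```text
clock: 4.02
tcp_pos: [0.6242, 0.1035, 0.1189]
tool_rot: [[0.682, 0.732, 0.0], [0.732, -0.682, 0.0], [0.0, 0.0, -1.0]]
wrist_force: [-0.0, -0.2, 0.1]
gripper_width: 0.0003
finger_force: 0.0
('shift tool mm', array([ 0.7, -1.8,  0. ]), 'turn tool z deg', np.float64(0.1), 'tip z', np.float64(0.09692229101021471)) [-0.02002756 -0.190017    0.06805763]
```

View pics/c1.png

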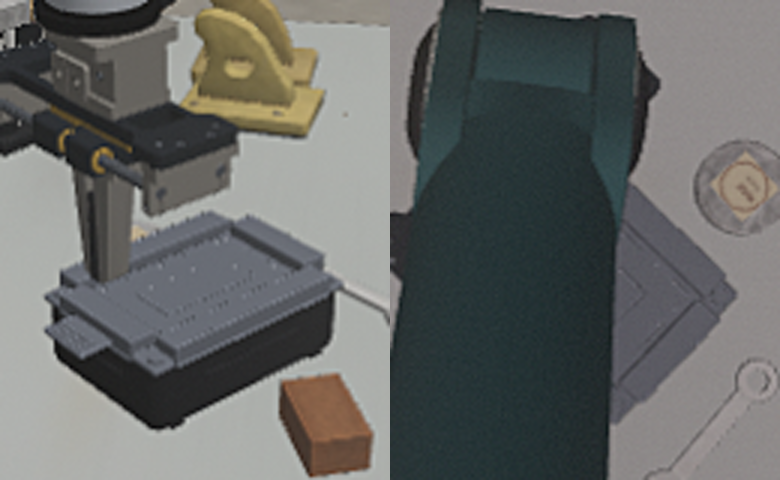

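The side view shows the closed fingers at crop (112,270), hovering over the middle of the tab-side rim section. The tab is at (85,338). Now I'll press it.

```bash
python3 -m inch '[-1,0,0,10,0,0,0, -1,0,0,10,0,0,0, -1,0,0,5,0,0,0, -1,0,0,2,0,0,0, -1,0,0,1,0,0,0, -1,0,0,1,0,0,0, -1,0,0,1,0,0,0, -1,0,0,1,0,0,0]'
python3 -m inch '[-1,0,0,1,0,0,0, -1,0,0,1,0,0,0, -1,0,0,0,0,0,0]'
python3 -m inch '[-1,0,0,1,0,0,0, -1,0,0,1,0,0,0, -1,0,0,0,0,0,0]'
```

```text
clock: 4.78
tcp_pos: [0.6238, 0.1034, 0.0874]
tool_rot: [[0.682, 0.731, -0.001], [0.731, -0.682, 0.0], [-0.0, -0.0, -1.0]]
wrist_force: [0.4, 0.5, -0.1]
gripper_width: 0.0003
finger_force: 0.1
clock: 5.03
tcp_pos: [0.624, 0.1033, 0.0852]
tool_rot: [[0.682, 0.731, -0.0], [0.731, -0.682, -0.0], [-0.0, 0.0, -1.0]]
wrist_force: [-0.8, 0.2, -0.6]
gripper_width: 0.0004
finger_force: 0.0
clock: 5.28
tcp_pos: [0.6242, 0.1033, 0.0845]
tool_rot: [[0.682, 0.731, 0.0], [0.731, -0.682, 0.0], [0.0, -0.0, -1.0]]
wrist_force: [-2.5, -0.5, 6.0]
gripper_width: 0.0004
finger_force: 3.3
```

```bash
python3 -m inch '[-1,0,0,1,0,0,0, -1,0,0,0,0,0,0]' | grep -E 'pos|force'
python3 -m inch '[-1,0,0,1,0,0,0, -1,0,0,0,0,0,0]'| grep -E 'pos|force'
python3 -m inch '[-1,0,0,1,0,0,0, -1,0,0,0,0,0,0]'| grep -E 'pos|force'
```

```text
tcp_pos: [0.6242, 0.1033, 0.0843]
wrist_force: [-5.0, -0.4, 13.6]
finger_force: 6.4
tcp_pos: [0.6243, 0.1033, 0.0843]
wrist_force: [-7.1, -0.9, 19.6]
finger_force: 9.6
tcp_pos: [0.6243, 0.1033, 0.0842]
wrist_force: [-9.6, -1.6, 25.1]
finger_force: 12.8
```

Run:
```python
from h import *
from rig import robot
s=robot.snapshot("side")
u,v=project(s,[np.r_[MID[1],.069]])[0].astype(int)
cv2.imwrite("pics/c2.png",cv2.resize(s["img"][v-60:v+50,u-60:u+85,::-1],None,fx=5,fy=5,interpolation=2))
```

```text
(no output)
```

View pics/c2.png

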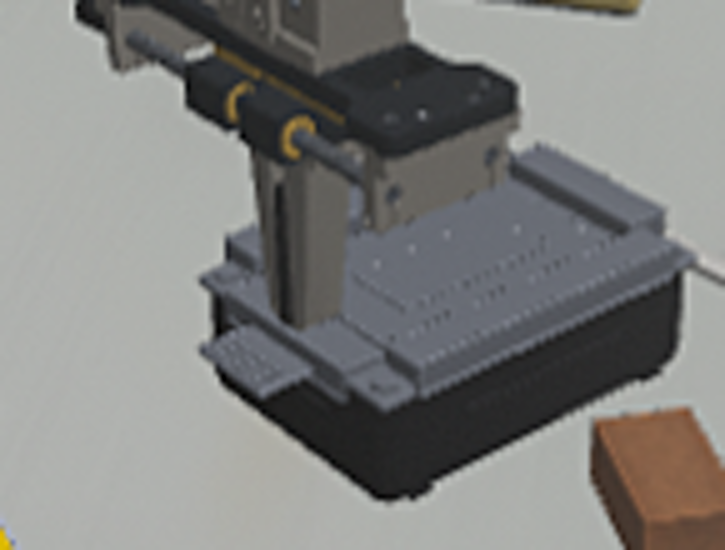

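The fingers are on rim_1, which now sits low. The tip stopped hard at 62 mm, which is the shut height, so it has clicked. I'll lift, turn and shift to rim_2.

```bash
python3 -m inch '[-1,0,0,-5,0,0,0, -1,0,0,-15,0,0,0, -1,0,0,-25,0,0,0, -1,-10,7,0,0,0,0, -1,-20,13.5,0,0,0,0, -1,-20,13.5,0,0,0,0, -1,-19,13.5,0,0,0,0, -1,-10,6.5,0,0,0,0]' >/dev/null
python3 -m inch '[-1,0,0,0,0,0,-6, -1,0,0,0,0,0,-7, -1,0,0,0,0,0,-7, -1,0,0,0,0,0,-7, -1,0,0,0,0,0,-7, -1,0,0,0,0,0,-7, -1,0,0,0,0,0,-7, -1,0,0,0,0,0,-7, -1,0,0,0,0,0,-7, -1,0,0,0,0,0,-7, -1,0,0,0,0,0,-7, -1,0,0,0,0,0,-7, -1,0,0,0,0,0,-7, -1,0,0,0,0,0,0, -1,0,0,0,0,0,0]'
python3 - <<'E'
from h import *
from rig import robot
o=robot.observe();print(plan(o,2))
B=robot.snapshot("side");W=cloud(B)
for i in MID:
    u,v=project(B,[np.r_[MID[i],.066]])[0].astype(int);w=W[v-1:v+2,u-2:u+3].reshape(-1,3);print(i,np.median(w,0).round(4))
E
```

```text
clock: 7.75
tcp_pos: [0.6096, 0.0087, 0.1256]
tool_rot: [[-0.728, 0.685, 0.0], [0.685, 0.728, 0.0], [0.0, 0.0, -1.0]]
wrist_force: [-0.5, 0.1, -0.6]
gripper_width: 0.0004
finger_force: 0.0
('shift tool mm', array([1.9, 0.8, 0. ]), 'turn tool z deg', np.float64(-0.2), 'tip z', np.float64(0.103606434074492))
1 [0.6269 0.0975 0.0623]
2 [0.6101 0.0168 0.0692]
3 [ 0.5171 -0.0049  0.0688]
4 [0.5311 0.0898 0.0689]
```

The depth check gives rim_1 at 62.3 mm, shut, and the others at 69 mm. Now rim_2.

```bash
python3 -m inch '[-1,2,1,10,0,0,0, -1,0,0,13,0,0,0, -1,0,0,6,0,0,0, -1,0,0,2,0,0,0, -1,0,0,1,0,0,0, -1,0,0,1,0,0,0, -1,0,0,1,0,0,0, -1,0,0,1,0,0,0, -1,0,0,1,0,0,0]'| grep -E 'pos|force'
python3 -m inch '[-1,0,0,1,0,0,0, -1,0,0,1,0,0,0, -1,0,0,1,0,0,0, -1,0,0,1,0,0,0, -1,0,0,1,0,0,0, -1,0,0,0,0,0,0]'| grep -E 'pos|force'
python3 -m inch '[-1,0,0,1,0,0,0, -1,0,0,1,0,0,0, -1,0,0,0,0,0,0]'| grep -E 'pos|force'
```

```text
tcp_pos: [0.6091, 0.0108, 0.0909]
wrist_force: [-3.0, 0.5, 8.3]
finger_force: 4.0
tcp_pos: [0.6089, 0.0108, 0.0845]
wrist_force: [0.3, -0.6, 0.5]
finger_force: 0.2
tcp_pos: [0.609, 0.0108, 0.0843]
wrist_force: [-4.7, -0.1, 13.8]
finger_force: 6.9
```

Rim_2 resisted, then dropped to the same hard stop. Next is rim_3.

```bash
python3 -m inch '[-1,0,0,-5,0,0,0, -1,0,0,-15,0,0,0, -1,0,0,-25,0,0,0, -1,7,-10,0,0,0,0, -1,13.5,-20,0,0,0,0, -1,13.5,-20,0,0,0,0, -1,13.5,-19,0,0,0,0, -1,6.5,-10,0,0,0,0]' >/dev/null
python3 -m inch '[-1,0,0,0,0,0,6, -1,0,0,0,0,0,7, -1,0,0,0,0,0,7, -1,0,0,0,0,0,7, -1,0,0,0,0,0,7, -1,0,0,0,0,0,7, -1,0,0,0,0,0,7, -1,0,0,0,0,0,7, -1,0,0,0,0,0,7, -1,0,0,0,0,0,7, -1,0,0,0,0,0,7, -1,0,0,0,0,0,7, -1,0,0,0,0,0,7, -1,0,0,0,0,0,0, -1,0,0,0,0,0,0]'
python3 - <<'E'
from h import *
from rig import robot
o=robot.observe();print(plan(o,3))
B=robot.snapshot("side");W=cloud(B)
for i in MID:
    u,v=project(B,[np.r_[MID[i],.066]])[0].astype(int);w=W[v-1:v+2,u-2:u+3].reshape(-1,3);print(i,np.median(w,0).round(4))
E
```

```text
clock: 11.22
tcp_pos: [0.5154, -0.0098, 0.1275]
tool_rot: [[0.68, 0.734, -0.0], [0.734, -0.68, -0.0], [-0.0, 0.0, -1.0]]
wrist_force: [0.6, -1.0, 0.3]
gripper_width: 0.0005
finger_force: 0.0
('shift tool mm', array([-0.2,  0.3,  0. ]), 'turn tool z deg', np.float64(0.3), 'tip z', np.float64(0.10547534500978947))
1 [0.6268 0.0973 0.0621]
2 [0.6116 0.0032 0.0625]
3 [ 0.517  -0.0027  0.0698]
4 [0.5313 0.0889 0.069 ]
```

Rims 1 and 2 are shut. Pressing rim_3.

```bash
python3 -m inch '[-1,0,0,10,0,0,0, -1,0,0,14,0,0,0, -1,0,0,7,0,0,0, -1,0,0,2,0,0,0, -1,0,0,1,0,0,0, -1,0,0,1,0,0,0, -1,0,0,1,0,0,0, -1,0,0,1,0,0,0, -1,0,0,1,0,0,0]'| grep -E 'pos|force'
python3 -m inch '[-1,0,0,1,0,0,0, -1,0,0,1,0,0,0, -1,0,0,1,0,0,0, -1,0,0,1,0,0,0, -1,0,0,1,0,0,0, -1,0,0,0,0,0,0]'| grep -E 'pos|force'
python3 -m inch '[-1,0,0,1,0,0,0, -1,0,0,1,0,0,0, -1,0,0,0,0,0,0]'| grep -E 'pos|force'
```

```text
tcp_pos: [0.5158, -0.0101, 0.0905]
wrist_force: [-2.4, 0.1, 7.3]
finger_force: 3.5
tcp_pos: [0.5155, -0.0099, 0.0846]
wrist_force: [-0.1, 0.2, 1.3]
finger_force: 0.7
tcp_pos: [0.5156, -0.0099, 0.0843]
wrist_force: [-6.2, 0.5, 20.7]
finger_force: 10.2
```

```bash
python3 -m inch '[-1,0,0,-5,0,0,0, -1,0,0,-15,0,0,0, -1,0,0,-25,0,0,0, -1,10,-7,0,0,0,0, -1,20,-13.5,0,0,0,0, -1,20,-13.5,0,0,0,0, -1,19,-13.5,0,0,0,0, -1,10,-6.5,0,0,0,0]' >/dev/null
python3 -m inch '[-1,0,0,0,0,0,-6, -1,0,0,0,0,0,-7, -1,0,0,0,0,0,-7, -1,0,0,0,0,0,-7, -1,0,0,0,0,0,-7, -1,0,0,0,0,0,-7, -1,0,0,0,0,0,-7, -1,0,0,0,0,0,-7, -1,0,0,0,0,0,-7, -1,0,0,0,0,0,-7, -1,0,0,0,0,0,-7, -1,0,0,0,0,0,-7, -1,0,0,0,0,0,-7, -1,0,0,0,0,0,0, -1,0,0,0,0,0,0]'
python3 - <<'E'
from h import *
from rig import robot
o=robot.observe();print(plan(o,4))
B=robot.snapshot("side");W=cloud(B)
for i in MID:
    u,v=project(B,[np.r_[MID[i],.066]])[0].astype(int);w=W[v-1:v+2,u-2:u+3].reshape(-1,3);print(i,np.median(w,0).round(4))
E
```

```text
clock: 14.68
tcp_pos: [0.5297, 0.0842, 0.1272]
tool_rot: [[-0.728, 0.685, -0.0], [0.685, 0.728, 0.0], [0.0, -0.0, -1.0]]
wrist_force: [0.4, 0.7, -0.9]
gripper_width: 0.0007
finger_force: 0.0
('shift tool mm', array([-0. ,  0.3, -0. ]), 'turn tool z deg', np.float64(-0.2), 'tip z', np.float64(0.10521236562602537))
1 [0.6263 0.0989 0.0622]
2 [0.6111 0.0046 0.0623]
3 [ 0.5157 -0.0102  0.0637]
4 [0.5313 0.0886 0.0694]
```

```bash
python3 -m inch '[-1,0,0,10,0,0,0, -1,0,0,14,0,0,0, -1,0,0,7,0,0,0, -1,0,0,2,0,0,0, -1,0,0,1,0,0,0, -1,0,0,1,0,0,0, -1,0,0,1,0,0,0, -1,0,0,1,0,0,0, -1,0,0,1,0,0,0]'| grep -E 'pos|force'
python3 -m inch '[-1,0,0,1,0,0,0, -1,0,0,1,0,0,0, -1,0,0,1,0,0,0, -1,0,0,1,0,0,0, -1,0,0,1,0,0,0, -1,0,0,0,0,0,0]'| grep -E 'pos|force'
python3 -m inch '[-1,0,0,1,0,0,0, -1,0,0,1,0,0,0, -1,0,0,0,0,0,0]'| grep -E 'pos|force'
python3 -m inch '[-1,0,0,-5,0,0,0, -1,0,0,-15,0,0,0, -1,0,0,-30,0,0,0, -1,0,0,-35,0,0,0, -1,0,0,-35,0,0,0, -1,0,10,-20,0,0,0, -1,0,25,0,0,0,0, -1,0,35,0,0,0,0, -1,0,35,0,0,0,0, -1,0,35,0,0,0,0, -1,0,35,0,0,0,0, -1,0,25,0,0,0,0, -1,0,10,0,0,0,0, -1,0,0,0,0,0,0, -1,0,0,0,0,0,0]'
python3 - <<'E'
from h import *
from rig import robot
B=robot.snapshot("side");W=cloud(B);A=robot.snapshot("top");V=cloud(A)
for i in MID:
    for s,w in((B,W),(A,V)):
        u,v=project(s,[np.r_[MID[i],.062]])[0].astype(int);print(i,np.median(w[v-1:v+2,u-2:u+3].reshape(-1,3),0).round(4))
u,v=project(B,[np.r_[C,.062]])[0].astype(int)
cv2.imwrite("pics/c3.png",cv2.resize(B["img"][v-55:v+65,u-80:u+90,::-1],None,fx=4.5,fy=4.5,interpolation=2))
E
```

```text
tcp_pos: [0.5302, 0.0846, 0.0907]
wrist_force: [-2.4, -0.4, 7.4]
finger_force: 3.8
tcp_pos: [0.53, 0.0846, 0.0846]
wrist_force: [0.2, -0.2, 0.1]
finger_force: 0.3
tcp_pos: [0.53, 0.0846, 0.0843]
wrist_force: [-5.3, -1.2, 16.9]
finger_force: 8.6
clock: 17.48
tcp_pos: [0.6727, 0.2379, 0.2216]
tool_rot: [[-0.731, 0.682, -0.001], [0.682, 0.731, -0.001], [0.0, -0.002, -1.0]]
wrist_force: [0.2, -1.2, -0.1]
gripper_width: 0.0009
finger_force: 0.0
1 [0.6255 0.1046 0.0622]
1 [0.6251 0.1063 0.0633]
2 [0.6113 0.0083 0.0624]
2 [0.6088 0.0126 0.0624]
3 [ 0.5173 -0.0133  0.062 ]
3 [ 0.5162 -0.0094  0.0622]
4 [0.5318 0.0813 0.0627]
4 [0.5306 0.0858 0.0634]
```

View pics/c3.png

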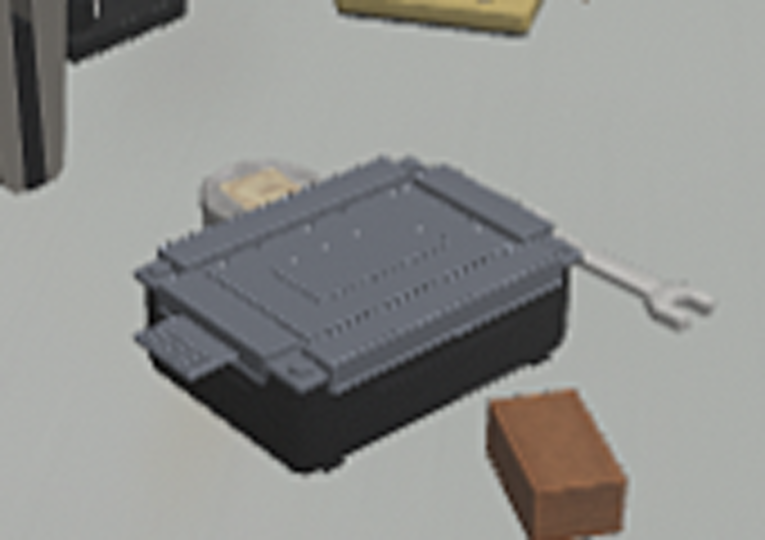

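All four sections measure about 62 mm in both views. The picture shows the lid flush and level, the box, tin, block and spanner in place, and the fingers clear at crop (30,100).

```bash
python3 -c "
from rig import robot
print(robot.hand_in())"
```

```text
the job is handed in; nothing more can be done
None
```

I pressed all four rim sections shut in order (rim_1, rim_2, rim_3, rim_4); each measured about 62 mm afterwards, and I handed the job in at about 17.6 s with the arm clear of everything.

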